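# Load the last carton and draw out the hand truck's handle

## Task

Get the loaded hand truck ready to go. Set the small brown carton with the red band from the bench gently (do not drop it) on the free part of the truck's load, lying flat the same way up as now; then take the grip of the truck's telescopic handle, squeeze in its orange release button and pull the handle straight up, past its first stop, to the second stop, fully out. Finish still holding the grip with the handle fully out (do not let go), and leave the white box, tape dispenser, label roll and bottle where they are.

Things in the scene. Friction and masses are not known exactly. Their poses are not given: they have to be found in the camera images.
- parcel_c (a point): Small brown cardboard carton with a red band round it nearer its -x end, 130 (its x) x 56 (its y) x 65 mm high, 0.2 to 0.4 kg, loose on the packing bench (bench top at z = 0). The point is its centre, 32.5 mm above its underside. Its z is up.
- load_top (a point): Centre of the top face of the truck's load: a closed heavy carton 270 (x) x 320 (y) mm, 30 mm below the bench top. Truck and load never move. Its x points level from the handle to the load, y runs along the grip, z is up. The grip lies at x = -170 mm, y = 0 in this frame; the load's near edge at x = -135 mm. The white box takes the -y half; the +y half is free.
- grip (a point): Centre of the level black rubber grip bar on top of the truck's U-shaped aluminium handle. Bar 26 mm thick (x), 30 mm high (z), 170 mm long (y), uprights (23 mm tubes) at y = +-130 mm below it. Axes as load_top: x to the load, y along the bar, z up. Stowed it is 85 mm above the bench top. The button stands out of its load side, so bar and button span x = -13 to +22 mm, 35 mm in all.
- button_face (a point): Middle of the outer face of the orange release button, on the load side (+x) of the grip bar, half-way along it: 22 mm in x from the bar's centre, same height. Button 52 mm wide along y, 20 mm high, standing out 9 mm. Same axes as grip.
- handle (a joint): How far the handle is drawn out, m, straight up: 0 stowed, 0.110 first stop, 0.220 second stop (hard end at 0.222). The lock catches at 0 and at each stop unless the button is held in; with the button in, the pull takes about 12 N (the handle weighs 0.9 kg and sinks back if let go between stops).
- button (a joint): Travel of the orange release button, m, pressed towards -x of the grip against a spring: 0 out, 0.007 fully in (about 7 N). The lock is free from 0.0055 on. Squeezing bar and button together between two fingers holds it in.
- white_box_c (a point): White box with a blue stripe, 120 (x) x 90 (y) x 55 mm high, loose on top of the load on its -y half; the point is its centre. To be left alone.
- tape_dispenser_c (a point): Grey desk tape dispenser, 150 x 62 x 100 mm high, on the packing bench; the point is on its middle, 30 mm up. To be left alone.
- label_roll_c (a point): White roll of labels, 90 mm across, 50 mm high, on the packing bench; the point is its centre. To be left alone.
- cleaner_c (a point): White plastic bottle with green cap and label, 60 mm across, 150 mm high, on the packing bench; the point is half-way up. To be left alone.

How it is judged:
By the outcome, as a careful person would: the job done as asked, in the order asked, and still so for the second after the job is handed in, while the arm keeps its last pose, push and grip.
It also fails if it takes over 51 s, if anything falls off the work surface, if the arm or the gripper's body presses on something with over 40 N, if the wrist force passes 120 N, or if a joint passes its speed limit or range.

## Robot

A 6-joint arm with a two-finger parallel gripper is mounted at the origin on the work surface. World frame = base frame: x ahead of the robot, y to its left, z up, the work surface at z = 0. Lengths are in m, angles in degrees, forces in N, time in s.
With the tool pointing down it reaches from about 0.25 to 0.725 m from the base axis. Payload 9.7 kg.
Tool frame: the origin (TCP) lies at the very end of the fingers, on their centre line; the grasp point (between the pads) lies 19 mm behind it; z points along the fingers, y is the direction in which the jaws open and shut (so a half turn about z gives the same grasp; the last joint's range is limited). The gripper opens to 85 mm and grips with 20 to 120 N. Pads are 22 mm wide; open, the fingers measure 114 mm over their backs; the gripper's body (76 mm by 85 mm) begins 54 mm behind the grasp point. The pads swing forward as they close: fully open they stand 13 mm farther back than shut.
Start: joints at [75.229, 4.979, 10.078, 95.1, 0, 90], TCP at [0.14, 0.532, 0.231] pointing down, gripper open.
Joint ranges: [-179.16, 179.16], [-48.56, 103.87], [-65.8, 70.77], [-126.05, 130.52], [-82.76, 87.17], [-180, 180]. Speed limits (degrees/s): [127.2, 127.2, 147.25, 180, 180, 180].

## Interface

Orientations are given as [roll, pitch, yaw] about the fixed x, y, z axes, in that order (R = Rz(yaw) Ry(pitch) Rx(roll)).
In Python, from workcell import bot gives the robot as it stands. The module is installed in compiled form; this text tells all that it offers.
- The arm moves only by the tool step_arm, never from a script. Its arguments are lists of equal length, an entry for each row: "dr": the turn, a rotation vector about the tool's x, y, z in rad, a list of three; "xyz": the shift along the tool's x, y, z in units of 40 mm (1.0 is 40 mm), a list of three; "gripper": the opening, from 0 (shut) to 1 (fully open). In form: {"dr": [[wx, wy, wz], ...], "xyz": [[x, y, z], ...], "gripper": [gripper, ...]}. A call has exactly 8 rows; each row is the pose to reach, as a shift and turn from the pose commanded when the call began, along the tool's axes at that moment; what a row does not reach only later rows make up. A row lasts 1/10 s, in which the tool goes at most 50 mm and 8.59 degrees, less where a joint would pass 70% of its speed; a pose out of reach is approached as far as the arm can. A call with a gripper value outside its range is refused whole. The fingers move at their own pace and stop on an object; "squeeze" is the grip in N (left out, the last holds). Time passes only in rows, so rows that repeat a pose let the fingers close, or fill a call up. It gives the time, the measured TCP pose, the force and the opening at its end, in the units of the state.
- bot.get_obs(): the state, without advancing time (a new reading comes with each control period).
- bot.camera(name): name is "side" or "top"; returns a dict with "image" (384x512x3 uint8, red, green, blue), "camera_matrix" (3x3 intrinsics, pixels), "R" (3x3) and "t" (3): a world point X has camera coordinates R X + t. Camera axes: x right, y down, z forward; pixel columns grow to the right and rows downward; lengths in m; the calibration is good to about 2 mm. A picture is of the moment at which its call begins. There is no depth.
- bot.job_done(): hands the job in, once; it reports no verdict.
Trained networks look in a picture, given as the dict that the camera call returned (one of the last four; its "shot" number tells which), for a name from the list of things; names that differ only in an ending like _2 or _b are one class to them, and where a whole thing is asked for, a point or a joint stands for the part that bears it (a point fixed in the world has none). Each returns a list of dicts, best first, with "p" (0 to 1); they miss things now and then, are a little off and sometimes report something else, mostly with a low value. They report only what shows in the picture. A call takes as long as a camera call.
- bot.regions_of(picture, thing): "region" (384x512 bool, what is visible of it) and "box" ([centre column, centre row, width, height] in pixels, round what is visible of it).
The state is a dict: "time": time; "q": joint angles; "qd": joint speeds; "joint_efforts": joint torques, N m; "ee_pos": TCP position; "tcp_rot": TCP orientation; "wrist_force": force on the tool from outside, world axes, zero at the start; "torque": the same for the moment, N m; "opening": finger opening in m.
Only numpy, scipy, OpenCV 4.12 (cv2) and the standard library are available. Lean on these libraries where they do the work, as an engineer would, in place of code of your own. Each camera call takes 0.05 s, during which the arm holds its last target.

## Working session

There is one attempt and no reset: what is moved stays moved. The work goes in short steps, Python scripts to look and compute and a tool call to move; the robot and the scene stay as the last step left them, time stands still between calls to the robot, and variables do not carry over. Pictures are saved under pics/ and viewed, and the job is handed in when it is done.

Besides the shell and the picture viewer there is one more tool, called as name(argument=value, ...), one argument or row to a line, values as JSON. step_arm: Moves the arm, as the interface text tells. Its arguments: {"type":"object","properties":{"dr":{"type":"array"},"xyz":{"type":"array"},"gripper":{"type":"array"},"squeeze":{"type":"number"}},"required":["dr","xyz","gripper"]}

```bash
mkdir -p pics; cat > h.py <<'E'
import numpy as np, cv2
from workcell import bot
def save(p,n): cv2.imwrite('pics/'+n, p['image'][:,:,::-1])
def proj(p,X):
    c=np.array(p['R'])@np.array(X,float)+np.array(p['t']); u=np.array(p['camera_matrix'])@c; return u[:2]/u[2]
def ray(p,uv):
    d=np.linalg.inv(np.array(p['camera_matrix']))@np.array([uv[0],uv[1],1.]); R=np.array(p['R'])
    return -R.T@np.array(p['t']), R.T@d
def atz(p,uv,z):
    o,d=ray(p,uv); return o+d*(z-o[2])/d[2]
E
python3 - <<'E'
from h import *
print(bot.get_obs())
for n in ['side','top']:
    p=bot.camera(n); save(p,n+'0.png'); print(n,-np.array(p['R']).T@p['t'],np.round(p['camera_matrix'],1).tolist(),np.round(p['R'],3).tolist())
    for t in ['parcel_c','load_top','grip','button_face','white_box_c','tape_dispenser_c','label_roll_c','cleaner_c']:
        for r in bot.regions_of(p,t)[:2]: print(t,round(r['p'],2),np.round(r['box'],1).tolist())
E
```

```text
{'time': 0.0, 'q': array([ 7.52307717e+01,  5.01013963e+00,  1.00319507e+01,  9.50998585e+01,
       -4.53229777e-04,  8.99980713e+01]), 'qd': array([ 0.11094082, -0.04635389, -0.01219732,  0.05551157, -0.02530064,
       -0.01001391]), 'joint_efforts': array([-9.33940682e-04, -5.20389676e+01,  4.64805579e+01,  1.61832094e-02,
       -1.56070757e-05, -2.63290156e-05]), 'ee_pos': array([0.1401485 , 0.53158781, 0.23056987]), 'tcp_rot': array([-1.79921953e+02,  4.50602045e-04,  1.65232701e+02]), 'wrist_force': array([0.14324256, 0.15379632, 0.04001241]), 'torque': array([-0.00924053, -0.07455628, -0.02244792]), 'opening': 0.08513524679835738}
side [ 0.18885527 -0.6368911   1.03159891] [[433.0, 0.0, 254.8], [0.0, 433.0, 193.3], [0.0, 0.0, 1.0]] [[0.886, -0.464, 0.005], [-0.344, -0.665, -0.663], [0.311, 0.585, -0.749]]
parcel_c 0.83 [216.0, 177.9, 30.8, 44.1]
load_top 0.72 [304.8, 308.8, 168.7, 150.5]
grip 0.59 [344.5, 331.6, 90.7, 78.8]
button_face 0.28 [344.9, 329.6, 87.7, 78.9]
white_box_c 0.76 [316.6, 265.2, 54.5, 53.3]
tape_dispenser_c 0.8 [217.7, 128.3, 41.6, 29.6]
label_roll_c 0.81 [275.6, 161.2, 30.1, 25.5]
label_roll_c 0.71 [304.1, 310.6, 169.1, 146.8]
cleaner_c 0.68 [147.4, 132.9, 23.1, 41.4]
top [0.40086623 0.0843273  1.14588335] [[399.7, 0.0, 255.8], [0.0, 399.7, 196.2], [0.0, 0.0, 1.0]] [[-0.005, -1.0, -0.022], [-0.991, 0.008, -0.132], [0.132, 0.021, -0.991]]
parcel_c 0.78 [201.8, 204.2, 49.1, 43.7]
parcel_c 0.52 [420.9, 181.3, 44.9, 102.0]
load_top 0.8 [364.9, 192.8, 156.5, 128.4]
load_top 0.62 [420.9, 181.2, 36.3, 101.5]
grip 0.85 [420.4, 179.3, 36.0, 102.2]
button_face 0.64 [419.6, 179.3, 10.8, 18.7]
white_box_c 0.59 [338.9, 163.4, 45.6, 50.0]
tape_dispenser_c 0.76 [129.7, 176.2, 49.4, 52.6]
tape_dispenser_c 0.47 [363.6, 193.3, 157.1, 126.2]
label_roll_c 0.75 [207.5, 133.9, 33.2, 32.6]
cleaner_c 0.57 [101.8, 256.5, 37.3, 26.4]
```

View pics/side0.png

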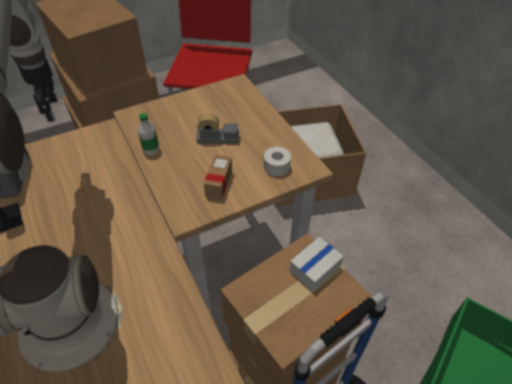

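View pics/top0.png

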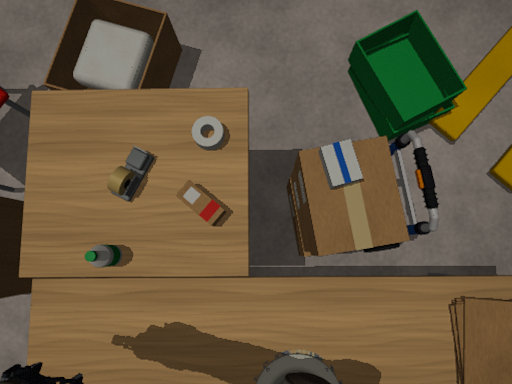

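The top view shows the carton at about (202,204) and the load at (355,195) with the white box at its upper end. The grip is at (427,180) with the orange button on its left side. I'll zoom in for the corners.

```bash
python3 - <<'E'
from h import *
a=cv2.imread('pics/top0.png'); s=cv2.imread('pics/side0.png')
def crop(im,x0,y0,w,h,k,n):
    c=cv2.resize(im[y0:y0+h,x0:x0+w],None,fx=k,fy=k,interpolation=cv2.INTER_CUBIC)
    for i in range(0,w,10):
        cv2.putText(c,str(x0+i),(i*k,8),0,.3,(255,255,0),1); cv2.line(c,(i*k,0),(i*k,h*k),(255,255,0) if i%50==0 else (120,120,0),1) if i%20==0 else 0
    for i in range(0,h,20):
        cv2.putText(c,str(y0+i),(0,i*k+8),0,.3,(0,255,255),1); cv2.line(c,(0,i*k),(w*k,i*k),(0,120,120),1)
    cv2.imwrite('pics/'+n,c)
crop(a,160,160,90,80,8,'c1.png'); crop(a,280,120,180,145,4,'c2.png'); crop(s,210,230,190,150,4,'c3.png')
E
```

```text
(no output)
```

View pics/c1.png

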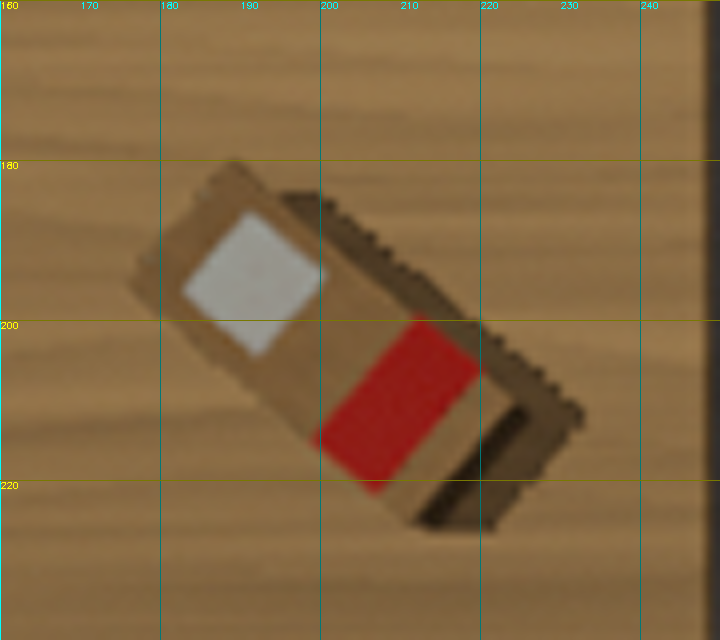

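View pics/c2.png

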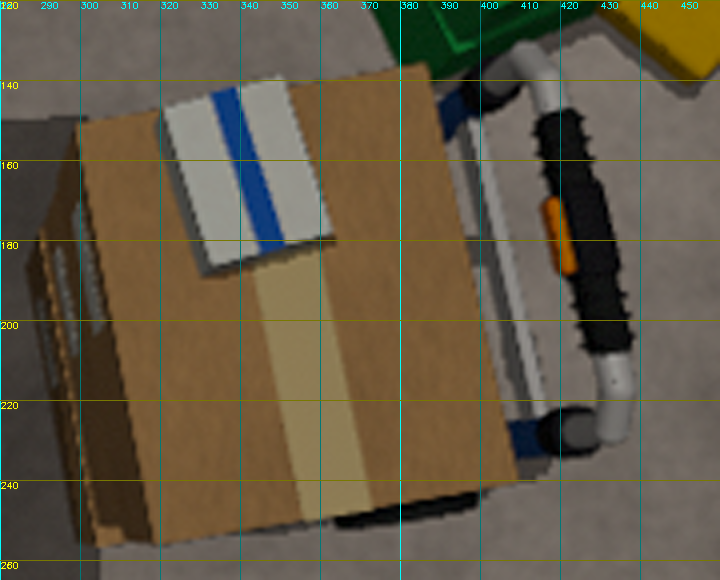

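View pics/c3.png

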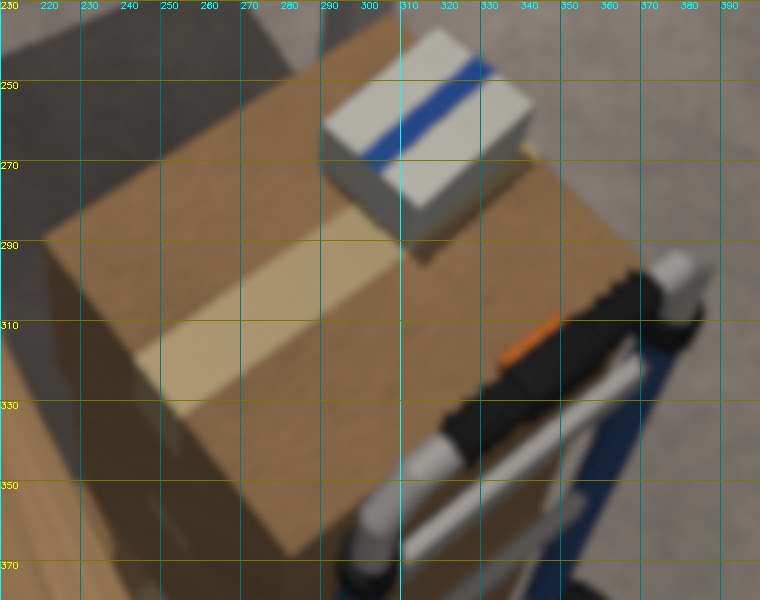

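```bash
cat > m.py <<'E'
from h import *
E
python3 - <<'E'
from h import *
p=bot.camera('top'); q=bot.camera('side')
C=np.array([[189,180],[176,195.3],[212,226],[225.5,210.5]])
W=np.array([atz(p,c,.065) for c in C]); m=W.mean(0); print('carton',m,W.round(4).tolist())
d=(W[0]+W[1]-W[2]-W[3]); print('xaxis yaw',np.degrees(np.arctan2(d[1],d[0])),np.linalg.norm(d)/2)
L=np.array([[386.5,136],[409.5,240],[318,256],[299.5,150.5]]); W=np.array([atz(p,c,-.03) for c in L]); print('load',W.mean(0)); print(W.round(4).tolist())
for a,b in[(1,0),(2,3),(2,1),(3,0)]:
    d=W[b]-W[a]; print(np.linalg.norm(d),np.degrees(np.arctan2(d[1],d[0])))
L2=np.array([[220.5,289.5],[282.8,369.5]]);W=np.array([atz(q,c,-.03) for c in L2]);print('side: ',W.round(4).tolist())
for v in [(418.5,147),(434,207.5),(418.5,178.5),(425.5,178)]: print('grip',atz(p,v,.085 if v[0]!=418.5 else .085))
B=[[321.5,146],[349.5,138.5],[360.5,179],[331,187]]
print('wb',[atz(p,v,.025).round(4).tolist() for v in B])
for t in ['grip','button_face']:
    for pp in (p,q):
        r=bot.regions_of(pp,t)[0]; ys,xs=np.nonzero(r['region']); print(t,xs.mean(),ys.mean(),r['p'],atz(pp,(xs.mean(),ys.mean()),.1 if t=='grip' else .095))
E
```

```text
carton [0.52737754 0.25880664 0.065     ] [[0.5909, 0.2915, 0.065], [0.5487, 0.3266, 0.065], [0.464, 0.2268, 0.065], [0.5059, 0.1904, 0.065]]
xaxis yaw 49.79251036008056 0.13151908033556048
load [ 0.55923669 -0.17801651 -0.03      ]
[[0.7365, -0.2842, -0.03], [0.4253, -0.3356, -0.03], [0.3806, -0.0698, -0.03], [0.6946, -0.0224, -0.03]]
0.31543161595327085 9.375591275508558
0.31758124170827845 8.589585111286919
0.26953822387589943 -80.4653721213561
0.2651841641764927 -80.92075475162983
side:  [[0.3834, -0.0755, -0.03], [0.4268, -0.3402, -0.03]]
grip [ 0.67212264 -0.33243956  0.085     ]
grip [ 0.50785422 -0.36347844  0.085     ]
grip [ 0.58593306 -0.32741864  0.085     ]
grip [ 0.58711767 -0.34601459  0.085     ]
wb [[0.6934, -0.0806, 0.025], [0.7146, -0.1612, 0.025], [0.5964, -0.188, 0.025], [0.5743, -0.1042, 0.025]]
grip 424.0031545741325 179.36829652996846 0.9 [ 0.58086908 -0.33580833  0.1       ]
grip 341.90651192778853 326.8388136686009 0.76 [ 0.56359307 -0.3563615   0.1       ]
button_face 418.6095238095238 179.46666666666667 0.61 [ 0.5815941  -0.32367346  0.095     ]
button_face 341.2686567164179 315.3731343283582 0.49 [ 0.58050066 -0.33123063  0.095     ]
```

```bash
cat >> h.py <<'E'
from scipy.spatial.transform import Rotation as Ro
def plan(pos,yaw,n=8,cur=None):
    o=bot.get_obs(); P=np.array(o['ee_pos']); R0=Ro.from_euler('xyz',o['tcp_rot'],degrees=True)
    R1=Ro.from_euler('xyz',[180,0,yaw],degrees=True)
    print('t',round(o['time'],2),'P',P.round(4),'rot',np.round(o['tcp_rot'],2),'q',np.round(o['q'],1),'F',np.round(o['wrist_force'],1),'op',round(o['opening'],4))
    print('dr',(R0.inv()*R1).as_rotvec().round(4),'xyz',(R0.inv().apply(np.array(pos)-P)/.04).round(3))
E
python3 -c "
from h import *
plan([.5274,.2588,.15],-130.2)
plan([.5274,.2588,.15],49.8)"
```

```text
t 1.2 P [0.1402 0.5318 0.2313] rot [180.     0.   165.23] q [75.2  5.  10.1 95.1 -0.  90. ] F [ 0.   0.4 -0.9] op 0.0852
dr [ 0.     0.    -1.127] xyz [-11.1    -4.132   2.032]
t 1.2 P [0.1402 0.5318 0.2313] rot [180.     0.   165.23] q [75.2  5.  10.1 95.1 -0.  90. ] F [ 0.   0.4 -0.9] op 0.0852
dr [ 0.     -0.      2.0146] xyz [-11.1    -4.132   2.032]
```

step_arm(
  dr=[
    [0, 0, -0.08],
    [0, 0, -0.18],
    [0, 0, -0.28],
    [0, 0, -0.39],
    [0, 0, -0.5],
    [0, 0, -0.62],
    [0, 0, -0.74],
    [0, 0, -0.86],
  ],
  xyz=[
    [-0.8, -0.3, 0],
    [-1.8, -0.67, 0],
    [-2.8, -1.04, 0],
    [-3.9, -1.45, 0],
    [-5, -1.86, 0],
    [-6.1, -2.27, 0],
    [-7.2, -2.68, 0],
    [-8.3, -3.09, 0],
  ],
  gripper=[1, 1, 1, 1, 1, 1, 1, 1],
)

```text
time: 2.0
ee_pos: [0.4311, 0.3263, 0.2315]
tcp_rot: [180.0, 0.0, -145.2]
wrist_force: [-0.1, 0.3, -0.4]
opening: 0.0854
```

```bash
python3 -c "
from h import *
plan([.5274,.2588,.1],-130.2)"
```

```text
t 2.0 P [0.4311 0.3263 0.2315] rot [ 1.8000e+02  3.0000e-02 -1.4521e+02] q [37.1  3.7  8.7 95.   0.   2.3] F [-0.1  0.3 -0.4] op 0.0854
dr [-0.      0.0005 -0.262 ] xyz [-1.013 -2.759  3.288]
```

step_arm(
  dr=[
    [0, 0, -0.09],
    [0, 0, -0.18],
    [0, 0, -0.26],
    [0, 0, -0.26],
    [0, 0, -0.26],
    [0, 0, -0.26],
    [0, 0, -0.26],
    [0, 0, -0.26],
  ],
  xyz=[
    [-0.4, -0.9, 0.3],
    [-0.7, -1.8, 0.9],
    [-0.9, -2.4, 1.5],
    [-1.0, -2.75, 2.2],
    [-1.01, -2.76, 2.8],
    [-1.01, -2.76, 3.28],
    [-1.01, -2.76, 3.28],
    [-1.01, -2.76, 3.28],
  ],
  gripper=[1, 1, 1, 1, 1, 1, 1, 1],
)

```text
time: 2.8
ee_pos: [0.5255, 0.2596, 0.1006]
tcp_rot: [180.0, -0.0, -130.6]
wrist_force: [0.2, -0.6, 0.2]
opening: 0.0852
```

```bash
python3 -c "
from h import *
plan([.5274,.2588,.017],-130.2)
p=bot.camera('side');save(p,'s1.png');p=bot.camera('top');save(p,'t1.png')
a=cv2.imread('pics/s1.png')[90:230,140:330];b=cv2.imread('pics/t1.png')[130:260,100:290]
a=cv2.resize(a,(570,420));b=cv2.resize(b,(570,390));cv2.imwrite('pics/s1c.png',a);cv2.imwrite('pics/t1c.png',b)"
```

```text
t 2.8 P [0.5255 0.2596 0.1006] rot [ 1.800e+02 -1.000e-02 -1.306e+02] q [ 26.3   9.3   0.4  81.1  -0.  -23.1] F [ 0.2 -0.6  0.2] op 0.0852
dr [ 0.     -0.0001 -0.0069] xyz [-0.016 -0.048  2.089]
```

View pics/s1c.png

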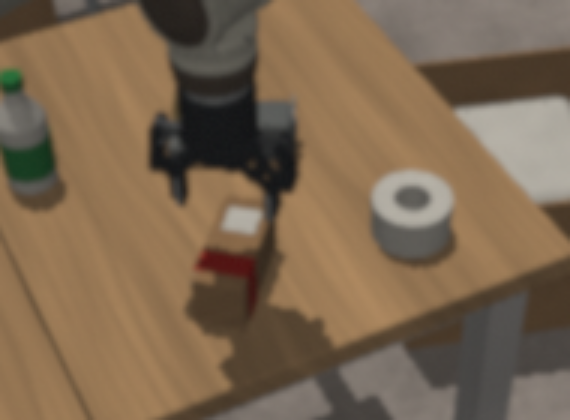

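View pics/t1c.png

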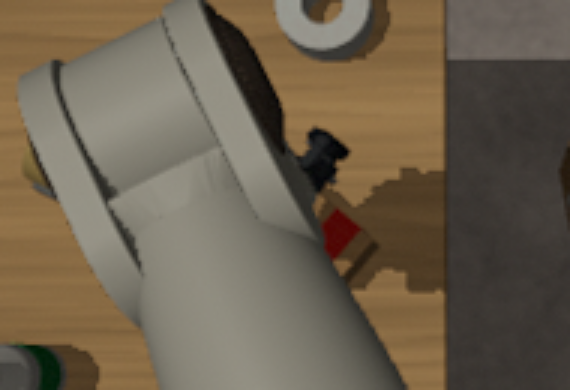

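```bash
python3 -c "
from h import *
p=bot.camera('side')
c=np.array([.5274,.2588]);a=np.radians(49.8);x=np.array([np.cos(a),np.sin(a)]);y=np.array([-x[1],x[0]])
im=cv2.imread('pics/side0.png');k=5
im=cv2.resize(im[120:220,160:280],None,fx=k,fy=k,interpolation=cv2.INTER_CUBIC)
for z in(0,.065):
  pts=np.array([(proj(p,[*(c+s*.065*x+t*.028*y),z])-[160,120]+.5)*k for s,t in[(1,1),(1,-1),(-1,-1),(-1,1)]]).astype(int)
  cv2.polylines(im,[pts],True,(0,255,0),1)
cv2.imwrite('pics/chk.png',im)"
```

```text
(no output)
```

View pics/chk.png

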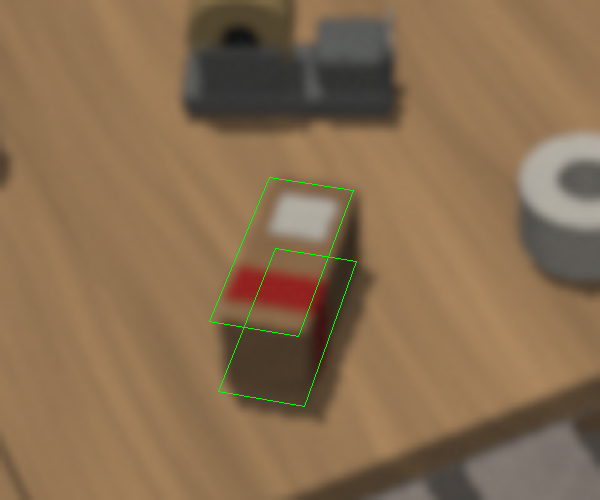

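step_arm(
  dr=[
    [0, 0, -0.003],
    [0, 0, -0.005],
    [0, 0, -0.005],
    [0, 0, -0.005],
    [0, 0, -0.005],
    [0, 0, -0.005],
    [0, 0, -0.005],
    [0, 0, -0.005],
  ],
  xyz=[
    [-0.02, -0.08, 0.3],
    [-0.02, -0.08, 0.7],
    [-0.02, -0.08, 1.1],
    [-0.02, -0.08, 1.5],
    [-0.02, -0.08, 1.85],
    [-0.02, -0.08, 2.05],
    [-0.02, -0.08, 2.08],
    [-0.02, -0.08, 2.08],
  ],
  gripper=[1, 1, 1, 1, 1, 1, 1, 1],
)

```text
time: 3.75
ee_pos: [0.5287, 0.2581, 0.0171]
tcp_rot: [-180.0, 0.0, -130.3]
wrist_force: [0.1, 0.0, 0.3]
opening: 0.0852
```

step_arm(
  dr=[
    [0, 0, 0],
    [0, 0, 0],
    [0, 0, 0],
    [0, 0, 0],
    [0, 0, 0],
    [0, 0, 0],
    [0, 0, 0],
    [0, 0, 0],
  ],
  xyz=[
    [0, 0, 0],
    [0, 0, 0],
    [0, 0, 0],
    [0, 0, 0],
    [0, 0, 0],
    [0, 0, 0],
    [0, 0, 0],
    [0, 0, 0],
  ],
  gripper=[0.8, 0.6, 0.5, 0.4, 0.4, 0.4, 0.4, 0.4],
  squeeze=35,
)

```text
time: 4.55
ee_pos: [0.5289, 0.2584, 0.0178]
tcp_rot: [-180.0, 0.1, -130.3]
wrist_force: [-1.7, 0.7, 5.6]
opening: 0.0558
```

```bash
python3 -c "
from h import *
plan([.5274,.2588,.14],-130.2)"
```

```text
t 4.55 P [0.5289 0.2584 0.0178] rot [-1.7998e+02  8.0000e-02 -1.3031e+02] q [ 26.   11.4  -6.4  72.1   0.  -23.7] F [-1.7  0.7  5.6] op 0.0558
dr [-0.0004  0.0013 -0.0019] xyz [ 0.012  0.034 -3.056]
```

step_arm(
  dr=[
    [0, 0, 0],
    [0, 0, 0],
    [0, 0, 0],
    [0, 0, 0],
    [0, 0, 0],
    [0, 0, 0],
    [0, 0, 0],
    [0, 0, 0],
  ],
  xyz=[
    [0, 0, -0.1],
    [0, 0, -0.3],
    [0, 0, -0.7],
    [0, 0, -1.2],
    [0, 0, -1.7],
    [0, 0, -2.2],
    [0, 0, -2.6],
    [0, 0, -2.8],
  ],
  gripper=[0.4, 0.4, 0.4, 0.4, 0.4, 0.4, 0.4, 0.4],
)

```text
time: 5.35
ee_pos: [0.5289, 0.2582, 0.1306]
tcp_rot: [-180.0, 0.1, -130.3]
wrist_force: [0.3, 0.8, -4.1]
opening: 0.0556
```

```bash
python3 - <<'E'
from h import *
c=np.array([.5602,-.1805]);a=np.radians(99.1);ux=np.array([np.cos(a),np.sin(a)]);uy=np.array([-ux[1],ux[0]])
t=c+.02*ux+.085*uy; print(t, c-.17*ux)
plan([*t,.13],-80.9)
p=bot.camera('side');save(p,'s2.png')
E
```

```text
[ 0.47310667 -0.17419516] [ 0.58708687 -0.34836035]
t 5.35 P [0.5289 0.2582 0.1306] rot [-1.7996e+02  8.0000e-02 -1.3032e+02] q [ 26.    9.3   3.7  84.3  -0.  -23.7] F [ 0.3  0.8 -4.1] op 0.0556
dr [-0.0012  0.0009 -0.8625] xyz [ 9.144e+00 -5.931e+00  7.000e-03]
```

View pics/s2.png

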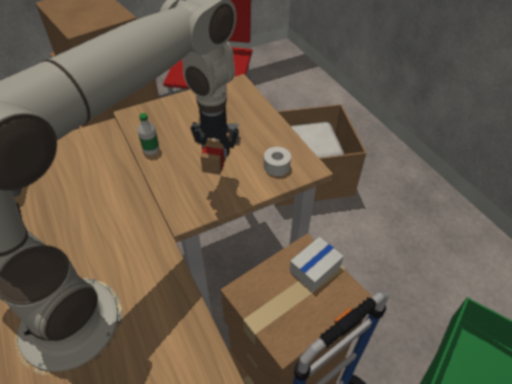

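The carton is held clear of the bench at about (215,155), so I'll carry it to the free half of the load.

step_arm(
  dr=[
    [0, 0, -0.03],
    [0, 0, -0.08],
    [0, 0, -0.16],
    [0, 0, -0.24],
    [0, 0, -0.32],
    [0, 0, -0.4],
    [0, 0, -0.48],
    [0, 0, -0.56],
  ],
  xyz=[
    [0.3, -0.2, 0],
    [0.9, -0.58, 0],
    [1.7, -1.1, 0],
    [2.6, -1.69, 0],
    [3.5, -2.27, 0],
    [4.4, -2.85, 0],
    [5.3, -3.44, 0],
    [6.2, -4.02, 0],
  ],
  gripper=[0.4, 0.4, 0.4, 0.4, 0.4, 0.4, 0.4, 0.4],
)

```text
time: 6.2
ee_pos: [0.4898, -0.0366, 0.1281]
tcp_rot: [180.0, -0.0, -98.0]
wrist_force: [1.3, 0.0, -3.6]
opening: 0.0559
```

```bash
python3 - <<'E'
from h import *
plan([.4731,-.1742,.06],-80.9)
E
```

```text
t 6.2 P [ 0.4898 -0.0366  0.1281] rot [ 1.7995e+02 -1.0000e-02 -9.8030e+01] q [ -4.3  -3.8 -10.2  83.7  -0.  -86.2] F [ 1.3  0.  -3.6] op 0.0559
dr [ 0.0009 -0.     -0.299 ] xyz [ 3.463 -0.069  1.704]
```

step_arm(
  dr=[
    [0, 0, -0.08],
    [0, 0, -0.16],
    [0, 0, -0.24],
    [0, 0, -0.29],
    [0, 0, -0.3],
    [0, 0, -0.3],
    [0, 0, -0.3],
    [0, 0, -0.3],
  ],
  xyz=[
    [0.9, -0.02, 0],
    [1.7, -0.03, 0.1],
    [2.4, -0.05, 0.3],
    [2.9, -0.06, 0.6],
    [3.3, -0.07, 1.0],
    [3.46, -0.07, 1.4],
    [3.46, -0.07, 1.7],
    [3.46, -0.07, 1.7],
  ],
  gripper=[0.4, 0.4, 0.4, 0.4, 0.4, 0.4, 0.4, 0.4],
)

```text
time: 7.0
ee_pos: [0.4723, -0.1718, 0.0586]
tcp_rot: [179.8, 0.1, -81.1]
wrist_force: [-0.7, 0.2, -4.0]
opening: 0.0555
```

```bash
python3 - <<'E'
from h import *
plan([.4731,-.1742,-.005],-80.9)
p=bot.camera('side');save(p,'s3.png');p=bot.camera('top');save(p,'t3.png')
a=cv2.imread('pics/s3.png')[200:384,180:420];b=cv2.imread('pics/t3.png')[100:284,260:500]
cv2.imwrite('pics/st3.png',cv2.resize(np.vstack([a,b]),None,fx=1.6,fy=1.6))
E
```

```text
t 7.0 P [ 0.4723 -0.1718  0.0586] rot [ 1.7981e+02  1.1000e-01 -8.1060e+01] q [ -20.    -1.   -15.2   76.     0.  -118.9] F [-0.7  0.2 -4. ] op 0.0555
dr [ 0.0033  0.002  -0.0028] xyz [ 0.065 -0.016  1.59 ]
```

View pics/st3.png

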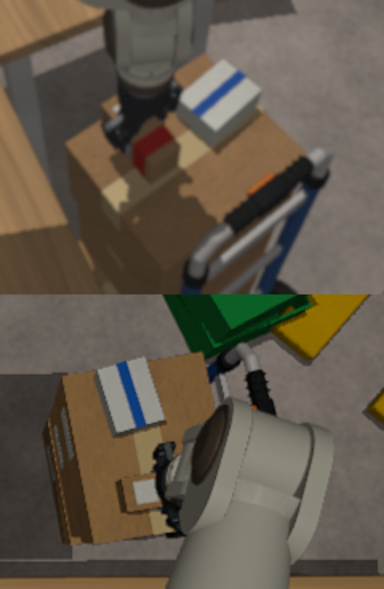

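Carton hovers over the free half, clear of the white box. Next I'll lower it.

step_arm(
  dr=[
    [0, 0, 0],
    [0, 0, 0],
    [0, 0, 0],
    [0, 0, 0],
    [0, 0, 0],
    [0, 0, 0],
    [0, 0, 0],
    [0, 0, 0],
  ],
  xyz=[
    [0, 0, 0.2],
    [0, 0, 0.5],
    [0, 0, 0.8],
    [0, 0, 1.1],
    [0, 0, 1.3],
    [0, 0, 1.45],
    [0, 0, 1.55],
    [0, 0, 1.58],
  ],
  gripper=[0.4, 0.4, 0.4, 0.4, 0.4, 0.4, 0.4, 0.4],
)

```text
time: 7.9
ee_pos: [0.4735, -0.1724, -0.0027]
tcp_rot: [180.0, 0.0, -81.0]
wrist_force: [0.6, -0.4, -3.9]
opening: 0.0556
```

step_arm(
  dr=[
    [0, 0, 0],
    [0, 0, 0],
    [0, 0, 0],
    [0, 0, 0],
    [0, 0, 0],
    [0, 0, 0],
    [0, 0, 0],
    [0, 0, 0],
  ],
  xyz=[
    [0, 0, 0.03],
    [0, 0, 0.06],
    [0, 0, 0.09],
    [0, 0, 0.12],
    [0, 0, 0.14],
    [0, 0, 0.16],
    [0, 0, 0.16],
    [0, 0, 0.16],
  ],
  gripper=[0.4, 0.4, 0.4, 0.4, 0.4, 0.4, 0.4, 0.4],
)

```text
time: 8.7
ee_pos: [0.4737, -0.1724, -0.0087]
tcp_rot: [-180.0, 0.0, -81.0]
wrist_force: [-0.6, -0.4, -3.3]
opening: 0.0554
```

step_arm(
  dr=[
    [0, 0, 0],
    [0, 0, 0],
    [0, 0, 0],
    [0, 0, 0],
    [0, 0, 0],
    [0, 0, 0],
    [0, 0, 0],
    [0, 0, 0],
  ],
  xyz=[
    [0, 0, 0.02],
    [0, 0, 0.04],
    [0, 0, 0.06],
    [0, 0, 0.08],
    [0, 0, 0.08],
    [0, 0, 0.08],
    [0, 0, 0.08],
    [0, 0, 0.08],
  ],
  gripper=[0.4, 0.4, 0.4, 0.4, 0.4, 0.4, 0.4, 0.4],
)

```text
time: 9.5
ee_pos: [0.4737, -0.1724, -0.0119]
tcp_rot: [-180.0, -0.0, -81.0]
wrist_force: [0.4, -0.2, -4.1]
opening: 0.0558
```

step_arm(
  dr=[
    [0, 0, 0],
    [0, 0, 0],
    [0, 0, 0],
    [0, 0, 0],
    [0, 0, 0],
    [0, 0, 0],
    [0, 0, 0],
    [0, 0, 0],
  ],
  xyz=[
    [0, 0, 0.01],
    [0, 0, 0.02],
    [0, 0, 0.03],
    [0, 0, 0.04],
    [0, 0, 0.05],
    [0, 0, 0.05],
    [0, 0, 0.05],
    [0, 0, 0.05],
  ],
  gripper=[0.4, 0.4, 0.4, 0.4, 0.4, 0.4, 0.4, 0.4],
)

```text
time: 10.3
ee_pos: [0.4738, -0.1725, -0.0123]
tcp_rot: [-180.0, -0.0, -81.0]
wrist_force: [-7.7, 2.5, 14.9]
opening: 0.0557
```

Contact shows as +15 N, so I'll ease off slightly and open.

step_arm(
  dr=[
    [0, 0, 0],
    [0, 0, 0],
    [0, 0, 0],
    [0, 0, 0],
    [0, 0, 0],
    [0, 0, 0],
    [0, 0, 0],
    [0, 0, 0],
  ],
  xyz=[
    [0, 0, -0.02],
    [0, 0, -0.03],
    [0, 0, -0.03],
    [0, 0, -0.03],
    [0, 0, -0.03],
    [0, 0, -0.03],
    [0, 0, -0.03],
    [0, 0, -0.03],
  ],
  gripper=[0.4, 0.4, 0.68, 0.75, 0.85, 1, 1, 1],
)

```text
time: 11.1
ee_pos: [0.4737, -0.1724, -0.0127]
tcp_rot: [-180.0, -0.0, -81.0]
wrist_force: [0.6, -0.2, 0.1]
opening: 0.0853
```

```bash
python3 - <<'E'
from h import *
plan([.4731,-.1742,.1],-80.9)
E
```

```text
t 11.1 P [ 0.4737 -0.1724 -0.0127] rot [-180.     -0.    -81.04] q [ -20.     1.4  -20.9   67.7   -0.  -119. ] F [ 0.6 -0.2  0.1] op 0.0853
dr [-0.     -0.     -0.0024] xyz [ 0.041  0.02  -2.818]
```

step_arm(
  dr=[
    [0, 0, 0],
    [0, 0, 0],
    [0, 0, 0],
    [0, 0, 0],
    [0, 0, 0],
    [0, 0, 0],
    [0, 0, 0],
    [0, 0, 0],
  ],
  xyz=[
    [0, 0, -0.2],
    [0, 0, -0.6],
    [0, 0, -1.2],
    [0, 0, -1.9],
    [0, 0, -2.7],
    [0, 0, -3.5],
    [0, 0, -4.2],
    [0, 0, -4.6],
  ],
  gripper=[1, 1, 1, 1, 1, 1, 1, 1],
)

```text
time: 11.9
ee_pos: [0.4742, -0.1726, 0.1746]
tcp_rot: [-179.8, -0.1, -81.0]
wrist_force: [-0.0, 0.4, 0.5]
opening: 0.0852
```

```bash
python3 - <<'E'
from h import *
plan([.587,-.3483,.17],-170.9)
p=bot.camera('side');save(p,'s4.png');q=bot.camera('top');save(q,'t4.png')
a=cv2.imread('pics/s4.png')[200:384,180:420];b=cv2.imread('pics/t4.png')[100:284,260:500]
cv2.imwrite('pics/st4.png',cv2.resize(np.vstack([a,b]),None,fx=1.6,fy=1.6))
E
```

```text
t 11.9 P [ 0.4742 -0.1726  0.1746] rot [-1.7983e+02 -9.0000e-02 -8.1040e+01] q [ -20.    -2.2   -3.5   88.5    0.  -119. ] F [-0.   0.4  0.5] op 0.0852
dr [-3.6000e-03  1.0000e-03  1.5684e+00] xyz [ 4.777 -2.101  0.129]
```

View pics/st4.png

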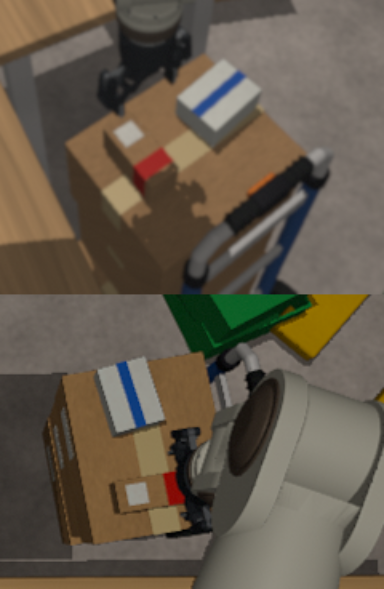

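Carton stands flat on the free half. Next is the grip.

step_arm(
  dr=[
    [0, 0, 0.1],
    [0, 0, 0.24],
    [0, 0, 0.38],
    [0, 0, 0.52],
    [0, 0, 0.66],
    [0, 0, 0.8],
    [0, 0, 0.94],
    [0, 0, 1.08],
  ],
  xyz=[
    [0.2, -0.1, 0],
    [0.8, -0.35, 0],
    [1.5, -0.66, 0],
    [2.3, -1.0, 0],
    [3.1, -1.36, 0],
    [3.8, -1.67, 0],
    [4.4, -1.94, 0],
    [4.7, -2.07, 0],
  ],
  gripper=[1, 1, 1, 1, 1, 1, 1, 1],
)

```text
time: 12.8
ee_pos: [0.5851, -0.3468, 0.169]
tcp_rot: [179.9, -0.1, -143.3]
wrist_force: [-0.6, -0.1, 0.5]
opening: 0.0856
```

```bash
python3 - <<'E'
from h import *
plan([.587,-.3483,.15],-170.9)
E
```

```text
t 12.8 P [ 0.5851 -0.3468  0.169 ] rot [ 1.7989e+02 -5.0000e-02 -1.4330e+02] q [-30.7  22.9  24.6  91.8  -0.  -67.3] F [-0.6 -0.1  0.5] op 0.0856
dr [ 0.0017 -0.0014  0.4817] xyz [-0.016 -0.061  0.476]
```

step_arm(
  dr=[
    [0, 0, 0.1],
    [0, 0, 0.22],
    [0, 0, 0.34],
    [0, 0, 0.44],
    [0, 0, 0.48],
    [0, 0, 0.48],
    [0, 0, 0.48],
    [0, 0, 0.48],
  ],
  xyz=[
    [-0.02, -0.06, 0],
    [-0.02, -0.06, 0],
    [-0.02, -0.06, 0.1],
    [-0.02, -0.06, 0.2],
    [-0.02, -0.06, 0.4],
    [-0.02, -0.06, 0.5],
    [-0.02, -0.06, 0.5],
    [-0.02, -0.06, 0.5],
  ],
  gripper=[1, 1, 1, 1, 1, 1, 1, 1],
)

```text
time: 13.6
ee_pos: [0.5867, -0.3466, 0.1511]
tcp_rot: [180.0, -0.0, -170.4]
wrist_force: [0.4, -0.3, -0.2]
opening: 0.0857
```

```bash
python3 - <<'E'
from h import *
plan([.5868,-.3463,.064],-170.9)
p=bot.camera('side');save(p,'s5.png');q=bot.camera('top');save(q,'t5.png')
a=cv2.imread('pics/s5.png')[230:384,250:450];b=cv2.imread('pics/t5.png')[100:254,320:510]
cv2.imwrite('pics/s5c.png',cv2.resize(a,None,fx=3,fy=3));cv2.imwrite('pics/t5c.png',cv2.resize(b,None,fx=3,fy=3))
E
```

```text
t 13.6 P [ 0.5867 -0.3466  0.1511] rot [ 1.7998e+02 -2.0000e-02 -1.7036e+02] q [-30.6  22.8  22.4  89.7  -0.  -40.2] F [ 0.4 -0.3 -0.2] op 0.0857
dr [ 0.0003 -0.0004  0.0095] xyz [-0.005  0.005  2.176]
```

View pics/s5c.png

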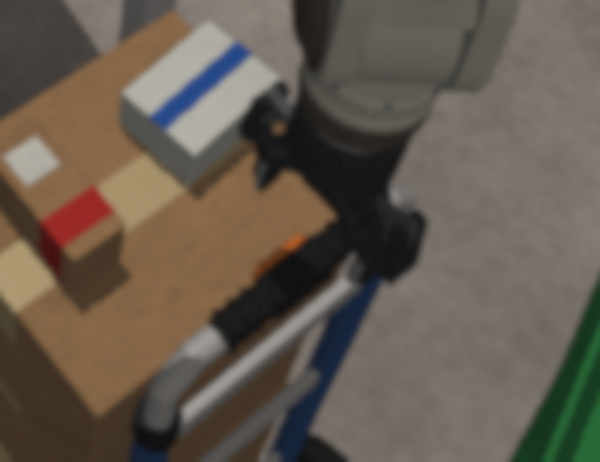

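View pics/t5c.png

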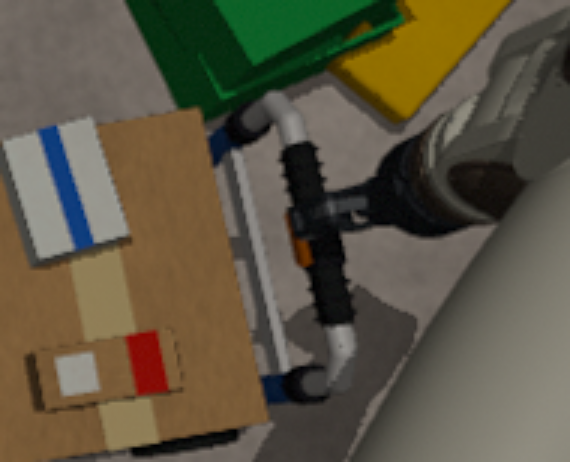

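```bash
python3 - <<'E'
from h import *
for n,o,k0 in(('side',(250,230),'s5c'),('top',(320,100),'t5c')):
    p=bot.camera(n)
    f=lambda X:((proj(p,X)-o)*3).round(0)
    s=bot.get_obs();P=np.array(s['ee_pos']);R=Ro.from_euler('xyz',s['tcp_rot'],degrees=True).as_matrix()
    for d in(-.0425,0,.0425): print(n,d,f(P+R@[0,d,-.013]))
    print('tcp-down',f([.5868,-.3463,.1]),'button',f([.5868-.158*.022,-.3483+.987*.022,.085]))
E
```

```text
side -0.0425 [352. 271.]
side 0 [308. 227.]
side 0.0425 [267. 185.]
tcp-down [293. 266.] button [271. 255.]
top -0.0425 [407. 208.]
top 0 [356. 217.]
top 0.0425 [305. 226.]
tcp-down [324. 231.] button [295. 238.]
```

step_arm(
  dr=[
    [0, 0, 0.01],
    [0, 0, 0.01],
    [0, 0, 0.01],
    [0, 0, 0.01],
    [0, 0, 0.01],
    [0, 0, 0.01],
    [0, 0, 0.01],
    [0, 0, 0.01],
  ],
  xyz=[
    [0, 0, 0.3],
    [0, 0, 0.7],
    [0, 0, 1.1],
    [0, 0, 1.5],
    [0, 0, 1.8],
    [0, 0, 2.05],
    [0, 0, 2.18],
    [0, 0, 2.18],
  ],
  gripper=[1, 1, 1, 1, 1, 1, 1, 1],
)

```text
time: 14.6
ee_pos: [0.5866, -0.3465, 0.0634]
tcp_rot: [180.0, -0.0, -171.0]
wrist_force: [-0.1, 0.1, 0.8]
opening: 0.0855
```

step_arm(
  dr=[
    [0, 0, 0],
    [0, 0, 0],
    [0, 0, 0],
    [0, 0, 0],
    [0, 0, 0],
    [0, 0, 0],
    [0, 0, 0],
    [0, 0, 0],
  ],
  xyz=[
    [0, 0, 0],
    [0, 0, 0],
    [0, 0, 0],
    [0, 0, 0],
    [0, 0, 0],
    [0, 0, 0],
    [0, 0, 0],
    [0, 0, 0],
  ],
  gripper=[0.8, 0.6, 0.5, 0.4, 0.2, 0.1, 0.1, 0.1],
  squeeze=40,
)

```text
time: 15.4
ee_pos: [0.5869, -0.3457, 0.0648]
tcp_rot: [179.9, 0.0, -170.9]
wrist_force: [-1.1, 5.3, 5.2]
opening: 0.0271
```

```bash
python3 - <<'E'
from h import *
plan([.5868,-.3463,.064],-170.9)
p=bot.camera('side');save(p,'s6.png')
a=cv2.imread('pics/s6.png')[230:384,250:450]
cv2.imwrite('pics/s6c.png',cv2.resize(a,None,fx=3,fy=3))
E
```

```text
t 15.4 P [ 0.5869 -0.3457  0.0648] rot [ 1.7993e+02  4.0000e-02 -1.7094e+02] q [-30.5  23.   13.2  80.2   0.1 -39.6] F [-1.1  5.3  5.2] op 0.0271
dr [ 0.0013  0.0007 -0.0007] xyz [ 0.005 -0.013  0.02 ]
```

View pics/s6c.png

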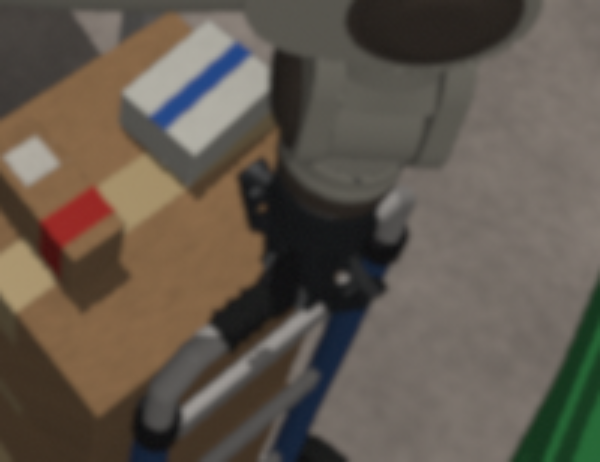

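Opening is 27 mm, so the button is fully in. Now I'll pull up.

step_arm(
  dr=[
    [0, 0, 0],
    [0, 0, 0],
    [0, 0, 0],
    [0, 0, 0],
    [0, 0, 0],
    [0, 0, 0],
    [0, 0, 0],
    [0, 0, 0],
  ],
  xyz=[
    [0, 0, 0],
    [0, 0, 0],
    [0, 0, -0.05],
    [0, 0, -0.15],
    [0, 0, -0.3],
    [0, 0, -0.45],
    [0, 0, -0.55],
    [0, 0, -0.6],
  ],
  gripper=[0.1, 0.1, 0.1, 0.1, 0.1, 0.1, 0.1, 0.1],
  squeeze=60,
)

```text
time: 16.25
ee_pos: [0.5869, -0.3457, 0.0863]
tcp_rot: [179.9, -0.1, -170.9]
wrist_force: [5.1, 2.5, -12.0]
opening: 0.027
```

step_arm(
  dr=[
    [0, 0, 0],
    [0, 0, 0],
    [0, 0, 0],
    [0, 0, 0],
    [0, 0, 0],
    [0, 0, 0],
    [0, 0, 0],
    [0, 0, 0],
  ],
  xyz=[
    [0, 0, -0.1],
    [0, 0, -0.35],
    [0, 0, -0.65],
    [0, 0, -1.0],
    [0, 0, -1.35],
    [0, 0, -1.7],
    [0, 0, -2.0],
    [0, 0, -2.2],
  ],
  gripper=[0.1, 0.1, 0.1, 0.1, 0.1, 0.1, 0.1, 0.1],
)

```text
time: 17.05
ee_pos: [0.5869, -0.3457, 0.1747]
tcp_rot: [179.8, -0.1, -170.9]
wrist_force: [4.0, 4.6, -12.0]
opening: 0.027
```

step_arm(
  dr=[
    [0, 0, 0],
    [0, 0, 0],
    [0, 0, 0],
    [0, 0, 0],
    [0, 0, 0],
    [0, 0, 0],
    [0, 0, 0],
    [0, 0, 0],
  ],
  xyz=[
    [0, 0, -0.2],
    [0, 0, -0.5],
    [0, 0, -0.8],
    [0, 0, -1.1],
    [0, 0, -1.4],
    [0, 0, -1.7],
    [0, 0, -1.95],
    [0, 0, -2.1],
  ],
  gripper=[0.1, 0.1, 0.1, 0.1, 0.1, 0.1, 0.1, 0.1],
)

```text
time: 17.85
ee_pos: [0.5869, -0.3458, 0.2588]
tcp_rot: [179.8, -0.1, -170.9]
wrist_force: [2.1, 5.5, -12.2]
opening: 0.027
```

step_arm(
  dr=[
    [0, 0, 0],
    [0, 0, 0],
    [0, 0, 0],
    [0, 0, 0],
    [0, 0, 0],
    [0, 0, 0],
    [0, 0, 0],
    [0, 0, 0],
  ],
  xyz=[
    [0, 0, -0.1],
    [0, 0, -0.2],
    [0, 0, -0.3],
    [0, 0, -0.4],
    [0, 0, -0.5],
    [0, 0, -0.55],
    [0, 0, -0.6],
    [0, 0, -0.6],
  ],
  gripper=[0.1, 0.1, 0.1, 0.1, 0.1, 0.1, 0.1, 0.1],
)

```text
time: 18.65
ee_pos: [0.5869, -0.3457, 0.2824]
tcp_rot: [179.8, -0.1, -170.9]
wrist_force: [0.5, 6.2, -9.5]
opening: 0.027
```

step_arm(
  dr=[
    [0, 0, 0],
    [0, 0, 0],
    [0, 0, 0],
    [0, 0, 0],
    [0, 0, 0],
    [0, 0, 0],
    [0, 0, 0],
    [0, 0, 0],
  ],
  xyz=[
    [0, 0, -0.01],
    [0, 0, -0.02],
    [0, 0, -0.03],
    [0, 0, -0.04],
    [0, 0, -0.05],
    [0, 0, -0.05],
    [0, 0, -0.05],
    [0, 0, -0.05],
  ],
  gripper=[0.1, 0.1, 0.1, 0.1, 0.1, 0.1, 0.1, 0.1],
)

```text
time: 19.45
ee_pos: [0.5868, -0.3457, 0.2841]
tcp_rot: [179.8, -0.1, -170.9]
wrist_force: [0.8, 6.2, -11.3]
opening: 0.0264
```

step_arm(
  dr=[
    [0, 0, 0],
    [0, 0, 0],
    [0, 0, 0],
    [0, 0, 0],
    [0, 0, 0],
    [0, 0, 0],
    [0, 0, 0],
    [0, 0, 0],
  ],
  xyz=[
    [0, 0, -0.01],
    [0, 0, -0.02],
    [0, 0, -0.03],
    [0, 0, -0.04],
    [0, 0, -0.05],
    [0, 0, -0.05],
    [0, 0, -0.05],
    [0, 0, -0.05],
  ],
  gripper=[0.1, 0.1, 0.1, 0.1, 0.1, 0.1, 0.1, 0.1],
)

```text
time: 20.25
ee_pos: [0.5869, -0.3457, 0.2861]
tcp_rot: [179.8, -0.1, -170.9]
wrist_force: [0.4, 6.6, -12.5]
opening: 0.0269
```

step_arm(
  dr=[
    [0, 0, 0],
    [0, 0, 0],
    [0, 0, 0],
    [0, 0, 0],
    [0, 0, 0],
    [0, 0, 0],
    [0, 0, 0],
    [0, 0, 0],
  ],
  xyz=[
    [0, 0, -0.01],
    [0, 0, -0.02],
    [0, 0, -0.03],
    [0, 0, -0.03],
    [0, 0, -0.03],
    [0, 0, -0.03],
    [0, 0, -0.03],
    [0, 0, -0.03],
  ],
  gripper=[0.1, 0.1, 0.1, 0.1, 0.1, 0.1, 0.1, 0.1],
)

```text
time: 21.05
ee_pos: [0.5869, -0.3457, 0.287]
tcp_rot: [179.8, -0.1, -170.9]
wrist_force: [0.6, 5.0, -11.8]
opening: 0.0269
```

step_arm(
  dr=[
    [0, 0, 0],
    [0, 0, 0],
    [0, 0, 0],
    [0, 0, 0],
    [0, 0, 0],
    [0, 0, 0],
    [0, 0, 0],
    [0, 0, 0],
  ],
  xyz=[
    [0, 0, -0.01],
    [0, 0, -0.02],
    [0, 0, -0.03],
    [0, 0, -0.04],
    [0, 0, -0.05],
    [0, 0, -0.05],
    [0, 0, -0.05],
    [0, 0, -0.05],
  ],
  gripper=[0.1, 0.1, 0.1, 0.1, 0.1, 0.1, 0.1, 0.1],
)

```text
time: 21.85
ee_pos: [0.5868, -0.3457, 0.2871]
tcp_rot: [179.7, -0.3, -170.9]
wrist_force: [1.2, 6.1, -22.3]
opening: 0.0268
```

```bash
python3 - <<'E'
from h import *
plan([.5868,-.3463,.287],-170.9)
p=bot.camera('side');save(p,'s7.png')
a=cv2.imread('pics/s7.png')[200:384,220:450]
cv2.imwrite('pics/s7c.png',cv2.resize(a,None,fx=3,fy=3))
E
```

```text
t 21.85 P [ 0.5868 -0.3457  0.2871] rot [ 179.67   -0.28 -170.95] q [-3.050e+01  2.820e+01  4.520e+01  1.074e+02  1.000e-01 -3.960e+01] F [  1.2   6.1 -22.3] op 0.0268
dr [ 0.0057 -0.0048 -0.0008] xyz [ 0.002 -0.015  0.002]
```

View pics/s7c.png

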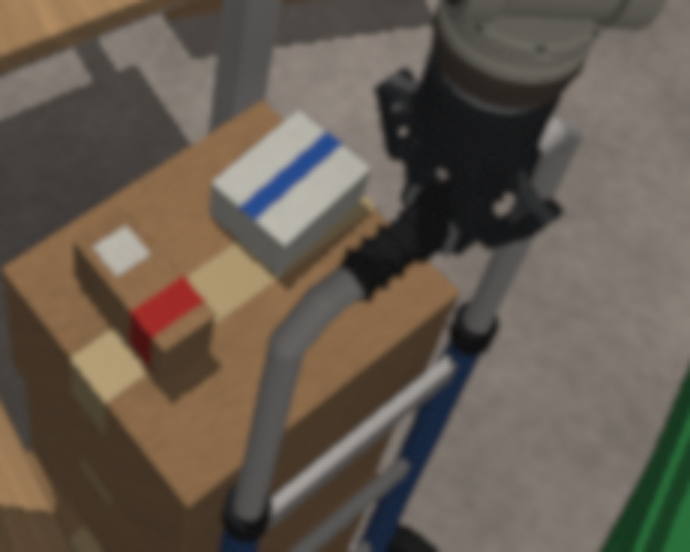

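The force rises at 0.222 m of travel: that's the hard end. I'll ease off the pull a touch, keep holding, and check everything.

step_arm(
  dr=[
    [0, 0, 0],
    [0, 0, 0],
    [0, 0, 0],
    [0, 0, 0],
    [0, 0, 0],
    [0, 0, 0],
    [0, 0, 0],
    [0, 0, 0],
  ],
  xyz=[
    [0, 0, 0.01],
    [0, 0, 0.02],
    [0, 0, 0.03],
    [0, 0, 0.03],
    [0, 0, 0.03],
    [0, 0, 0.03],
    [0, 0, 0.03],
    [0, 0, 0.03],
  ],
  gripper=[0.1, 0.1, 0.1, 0.1, 0.1, 0.1, 0.1, 0.1],
)

```text
time: 22.7
ee_pos: [0.5868, -0.3457, 0.287]
tcp_rot: [179.7, -0.2, -170.9]
wrist_force: [0.9, 5.6, -15.8]
opening: 0.0268
```

```bash
python3 - <<'E'
from h import *
plan([.5868,-.3463,.287],-170.9)
p=bot.camera('top');save(p,'t8.png')
E
```

```text
t 22.7 P [ 0.5868 -0.3457  0.287 ] rot [ 179.74   -0.2  -170.95] q [-3.050e+01  2.810e+01  4.500e+01  1.073e+02  1.000e-01 -3.960e+01] F [  0.9   5.6 -15.8] op 0.0268
dr [ 0.0046 -0.0035 -0.0009] xyz [ 0.002 -0.014  0.001]
```

View pics/t8.png

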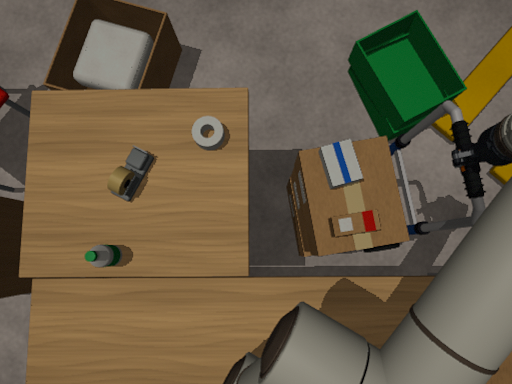

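The carton is on the free half at (355,223). The white box, tape, roll and bottle haven't moved, and the handle is out and still held.

```bash
python3 -c "
from h import *
print(bot.job_done()); plan([.5868,-.3463,.287],-170.9)"
```

```text
the job is handed in; nothing more can be done
None
the job is handed in; nothing more can be done
```

The job is done and handed in at about 22.8 s of the 51 s allowed. The red-banded carton is on the load and the handle is fully out, with the gripper still holding the grip.

- **Carton:** I lowered it in millimetre steps onto the free half of the load, with a contact force of about 15 N, and then let go. The pictures show it flat, the same way up, and clear of the white box.
- **Handle:** I squeezed the grip with 60 N; the fingers closed to 27 mm, about the 28 mm expected with the button fully in. I pulled it straight up past the first stop to the hard end, about 0.222 m. The pull stayed near 12 N, then rose to 22 N at the end, so I eased it to about 16 N before handing in.
- **Last checks:** The final top picture shows the white box, tape dispenser, label roll and bottle where they were.
- **Disagreement:** The two cameras differed by about 5 mm on where the carton and the load's edge were. I took positions between the two, and the grasp and placing came out fine. A steady sideways force of about 6 N stayed on the grip.
- **Not checked:** I could not read the arm after the hand-in.

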